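# Lay the amplifier case down against the stop bar

### The arm

A 6-joint arm with a two-finger parallel gripper is mounted at the origin on the work surface. World frame = base frame: x ahead of the robot, y to its left, z up, the work surface at z = 0. Lengths are in m, angles in rad, forces in N, time in s.
With the tool pointing down it reaches from about 0.225 to 0.875 m from the base axis. Payload 3.4 kg.
Tool frame: the origin (TCP) lies midway between the tips of the shut fingers; the grasp point (between the pads) lies 19 mm behind it (manip.grasp_offset is the distance from the TCP to the grasp point, in m); x points along the fingers, y is the direction in which the jaws open and shut, and the axes are right-handed (so a half turn about x gives the same grasp; the last joint's range is limited). The gripper opens to 85 mm and grips with 20 to 120 N. Pads are 22 mm wide; open, the fingers measure 114 mm over their backs; the gripper's body (76 mm by 85 mm) begins 54 mm behind the grasp point. The pads swing forward as they close: fully open they stand 13 mm farther back than shut.
Start: joints at [-0.121, 0.276, 1.505, -0, 1.361, -0.121], TCP at [0.575, -0, 0.203] pointing down, gripper open.
Joint ranges: [-2.89, 2.89], [-0.75, 2.08], [0.22, 2.7], [-1.18, 4.32], [0.11, 2.71], [-2.7, 2.7]. Speed limits (rad/s): [2.57, 2.57, 3.14, 3.14, 3.14, 3.14].

### API

Orientations are given as a unit quaternion [w, x, y, z].
In Python, from rig import manip gives the robot as it stands.
- The arm moves only by the shell command python3 -m creep 'ROWS' [OPENING] [FORCE]. ROWS is a JSON object of lists of equal length, an entry for each row: "delta_pos": the shift along the tool's x, y, z in cm, a list of three; "dr": the turn, a rotation vector about the tool's x, y, z in rad, a list of three. In form: {"delta_pos": [[dx, dy, dz], ...], "dr": [[rx, ry, rz], ...]}. A call has 1 to 10 rows; each row is the pose to reach, as a shift and turn from the pose commanded when the call began, along the tool's axes at that moment; what a row does not reach only later rows make up. A row lasts 1/10 s, in which the tool goes at most 50 mm and 8.59 degrees, less where a joint would pass 70% of its speed; a pose out of reach is approached as far as the arm can. A call with a gripper value outside its range is refused whole. OPENING is the opening, from -1 (shut) to 1 (fully open), set as the call begins (- or left out, the last holds). The fingers move at their own pace and stop on an object; FORCE is the grip in N (left out, the last holds). Time passes only in rows, so rows that repeat a pose let the fingers close. It gives the time, the measured TCP pose, the force and the opening at its end, in the units of the state.
- manip.get_state(): the state, without advancing time (a new reading comes with each control period).
- manip.get_image(name): name is "scene" or "side" or "wrist"; returns a dict with "pixels" (480x640x3 uint8, blue, green, red), "depth" (480x640 float32, m along the optical axis (not along the pixel's ray), 0 where there is no reading), "intrinsics" (3x3 intrinsics, pixels), "rvec" (rotation vector, rad) and "tvec" (3), from world to camera coordinates, as OpenCV has them. Camera axes: x right, y down, z forward; pixel columns grow to the right and rows downward; lengths in m; the calibration is good to about 2 mm. A picture is of the moment at which its call begins.
- manip.sign_off(): hands the job in, once; it reports no verdict.
The state is a dict: "clock": time; "qpos": joint angles; "qd": joint speeds; "effort": joint torques, N m; "position": TCP position; "ee_rot": TCP orientation; "contact_force": force on the tool from outside, world axes, zero at the start; "moment": the same for the moment, N m; "width": finger opening in m.
Only numpy, scipy, OpenCV 4.12 (cv2) and the standard library are available. Lean on these libraries where they do the work, as an engineer would, in place of code of your own. Each camera call takes 0.05 s, during which the arm holds its last target. There are 200 camera calls.

### The job

Tip the tall open-topped aluminium amplifier case over with the fingertips, away from the wooden stop bar, easing it down so that it lands gently on its broad side on the felt board and never drops. Then push it back along the felt until its closed end sits squarely against the bar, and leave it there. Only push, pull and support the case: do not pinch it, lift it or carry it, and leave all the other things on the bench where they are.

Things in the scene. Friction and masses are not known exactly. Their poses are not given: they have to be found in the camera images.
- case: Aluminium tube case standing upright on its closed end: 70 mm (x) by 110 mm (y) by 150 mm tall (z), about 0.55 kg, walls 3.5 mm, bottom 5 mm, hollow. Origin: centre of the closed end, outside; z points to the open end. The broad -x face looks away from the stop bar; it must come to lie on that face (then z level, away from the bar, x up). Only friction holds its foot; it balances at 25 degrees of tilt.
- case_mouth (a point): Centre of the open end of the case, on its axis, 150 mm from the closed end; axes as the case. The opening is 63 mm (x) by 103 mm (y) and hollow down to the bottom: closed fingertips fit in.
- case_near_edge (a point): Middle of the bottom edge of the case on its -x side (away from the bar): the edge it tips over. It stays down on the felt in a proper tip; axes as the case.
- board: Fixed lay-down board, 340 mm (its x, across the robot's front, to its left) by 320 mm (y), 12 mm thick, felt on top. Origin at the centre of its underside, on the bench; the felt is 12 mm above it. A fixed wooden stop bar 240 mm long (along y, centred), 25 mm thick and 30 mm high stands on it near its +x (left) end, behind the case.
- stop_face (a point): Middle of the foot of the stop bar's face that looks towards the case, on the felt: 120 mm along x from the board's origin; axes as the board (x goes into the bar).
- capacitor: Black capacitor can, 34 mm across, 50 mm tall, standing on the felt beside the case's lane; origin at the centre of its underside. Leave alone.
- foot: Aluminium amplifier foot, 40 mm across, 22 mm tall, standing on the felt on the other side of the lane; origin at the centre of its underside. Leave alone.
- knob_blank: Aluminium disc, 64 mm across, 22 mm tall, on the bench; origin at the centre of its underside. Leave alone.
- circuit_board: Small green circuit board, 70 by 45 mm, 12 mm high, on the bench; origin at the centre of its underside. Leave alone.
- driver: Screwdriver with black handle, lying on the bench along its x, about 200 mm long; origin near its middle. Leave alone.
- meter: Round panel meter, 76 mm across, 19 mm high, on the bench; origin at the centre of its underside. Leave alone.
Mind the look-alikes: they are no part of the job. What is shaped like the case but red is not meant.

How it is judged:
On the way:
1. the case lies on the broad side that faced away from the bar, flat on the felt (angle between case's own x axis and vertical below 0.08 rad and height (world z) of case_near_edge below 0.02 m and angular speed of case below 0.3 rad/s), for 0.2 s.
At the end, for the whole second after the job is handed in: The case lies at rest on the felt on the broad side that faced away from the bar (within 0.08 rad of flat), its closed end within 6 mm of the stop bar and square to it within 0.07 rad, its middle within 80 mm of the bar's middle (angle between case's own x axis and vertical below 0.08 rad and x of case in the frame of stop_face above -0.006 m and y of case in the frame of stop_face between -0.08 and 0.08 m and height (world z) of case_near_edge below 0.02 m and angle between the z axis of case and the x axis of board, either way round below 0.07 rad and linear speed of case below 0.01 m/s and angular speed of case below 0.05 rad/s); the robot touches nothing.
It fails at once if the case was dropped or slammed over (turning faster than 3 rad/s; falling freely it reaches about 9) (angular speed of case above 3 rad/s).
It fails at once if the case was lifted, or tipped the wrong way (the edge it tips over rose more than 15 mm off the felt) (height (world z) of case_near_edge above 0.027 m).
It fails at once if the case was pinched or forced (more than 35 N from the fingers) (contact force between the fingers and case above 35 N).
It fails at once if another thing was moved more than 15 mm or lifted or toppled (distance of any of capacitor, foot, knob_blank, circuit_board, driver, meter from where it was at the start of the episode above 0.015 m or angle between any of capacitor, foot's own z axis and vertical above 0.5 rad).
It also fails if it takes over 58 s, if anything falls off the work surface, if the arm or the gripper's body presses on something with over 40 N, if the wrist force passes 120 N, or if a joint passes its speed limit or range.

## Working session

There is one attempt and no reset: what is moved stays moved. The work goes in short steps, Python scripts to look and compute and a shell command to move; the robot and the scene stay as the last step left them, time stands still between calls to the robot, and variables do not carry over. Pictures are saved under pics/ and viewed, about 8 in all and at most 12, crops included, and the job is handed in when it is done.

```bash
ls; mkdir -p pics; cat > h.py <<'E'
import numpy as np, cv2
from rig import manip
def cam(n):
    d=manip.get_image(n); d['R']=cv2.Rodrigues(np.array(d['rvec'],float))[0]; d['t']=np.array(d['tvec'],float).ravel(); d['K']=np.array(d['intrinsics'],float); return d
def world(d,u,v,z=None):
    r=d['R'].T@np.linalg.inv(d['K'])@np.array([u,v,1.]); c=-d['R'].T@d['t']
    if z is not None: return c+r*(z-c[2])/r[2]
    return c+r*d['depth'][int(v),int(u)]
def cloud(d):
    v,u=np.mgrid[0:480,0:640]; K=d['K']; Z=d['depth']
    P=np.stack([(u-K[0,2])/K[0,0]*Z,(v-K[1,2])/K[1,1]*Z,Z],-1)
    return (P-d['t'])@d['R']
E
python3 - <<'E'
from h import *
import pickle
o={}
for n in('scene','side'):
    d=cam(n);o[n]=d;cv2.imwrite(f'pics/{n}0.png',d['pixels']);print(n,-d['R'].T@d['t'])
pickle.dump(o,open('o.pkl','wb'))
s=manip.get_state();print(s['clock'],s['position'],s['ee_rot'],s['width'])
E
```

```text
pics
scene [1.20195573 0.30467378 0.77389267]
side [0.22390439 0.60056196 0.67571506]
0.1 [5.74484936e-01 8.05743333e-05 2.01909875e-01] [ 0.49952717  0.49963686  0.50047893 -0.50035634] 0.085730260649445
```

View pics/scene0.png

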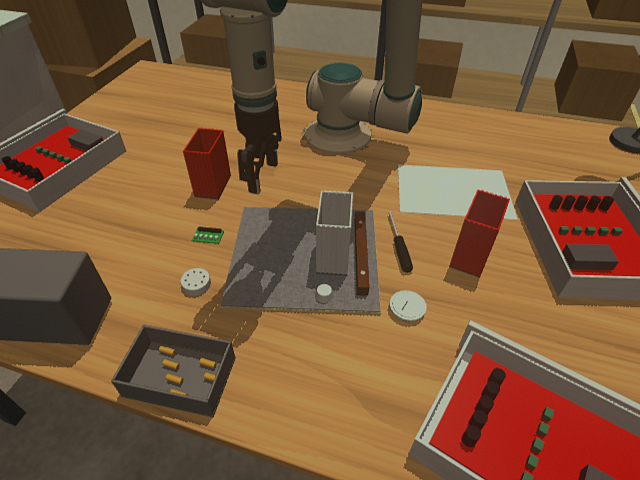

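View pics/side0.png

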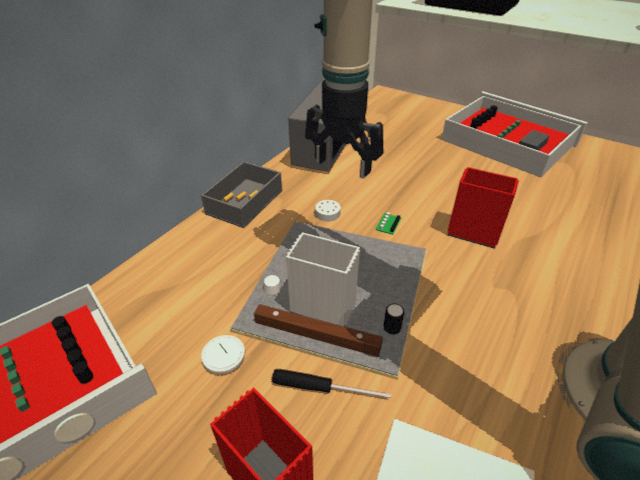

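The grey metal case is at scene (335,235) / side (323,280), in front of the brown bar. The look-alikes are two red boxes at scene (207,163) and (480,232), and their colour excludes them. The capacitor is at side (394,318) and the foot at side (272,285). Next I'll measure these and confirm the case in a crop.

```bash
python3 - <<'E'
from h import *
import pickle
o=pickle.load(open('o.pkl','rb'))
def rect(P,name):
    r=cv2.minAreaRect((P[:,:2]*1000).astype(np.float32)); print(name,len(P),np.round(P.mean(0),4),[np.round(x,1) for x in r], np.round(cv2.boxPoints(r)).tolist())
for n,d in o.items():
    W=cloud(d); px=d['pixels'].astype(int); z=W[...,2]
    hsv=cv2.cvtColor(d['pixels'],cv2.COLOR_BGR2HSV)
    reg=(W[...,0]>.35)&(W[...,0]<.8)&(W[...,1]>-.25)&(W[...,1]<.3)&(d['depth']>0)&(px[...,2]<px[...,0]+60)
    xs=reg&(abs(z-.162)<.004)&(hsv[...,1]<70)
    c=W[reg&(z>.02)&(z<.2)]
    nb,lab,st,ce=cv2.connectedComponentsWithStats(xs.astype(np.uint8))
    for i in range(1,nb):
        if st[i,4]>60: rect(W[lab==i],n+' rim %s'%np.round(ce[i]))
    u=slice(None)
    win={'scene':(190,320,215,390),'side':(220,380,225,435)}[n]
    m=np.zeros_like(xs); m[win[0]:win[1],win[2]:win[3]]=1
    for nm,h in(('bar',.042),('felt',.012),('foot',.034),('cap',.062)):
        mm=(m&(abs(z-h)<.003)).astype(np.uint8)
        if nm=='bar': mm&=((px[...,2]-px[...,0])>15).astype(np.uint8)
        if nm=='felt': mm&=(hsv[...,1]<60).astype(np.uint8)
        nb,lab,st,ce=cv2.connectedComponentsWithStats(mm)
        for i in range(1,nb):
            if st[i,4]>40: rect(W[lab==i],f'{n} {nm} {np.round(ce[i])}')
a=cv2.resize(o['scene']['pixels'][180:320,210:400],None,fx=4,fy=4,interpolation=cv2.INTER_CUBIC)
cv2.imwrite('pics/c1.png',a)
E
```

```text
scene rim [335. 211.] 316 [0.5334 0.1351 0.1623] [array([529.5, 134.1]), array([116.7,  69.7]), np.float64(11.8)] [[465.0, 156.0], [480.0, 88.0], [594.0, 112.0], [579.0, 180.0]]
scene bar [361. 251.] 760 [0.5148 0.1963 0.043 ] [array([501.8, 193.2]), array([244.6,  25.3]), np.float64(15.0)] [[380.0, 174.0], [387.0, 149.0], [623.0, 213.0], [617.0, 237.0]]
scene bar [332. 266.] 60 [0.5816 0.1461 0.0421] [array([582.1, 145.4]), array([ 6.6, 68.5]), np.float64(13.3)] [[571.0, 178.0], [587.0, 111.0], [593.0, 113.0], [577.0, 180.0]]
scene felt [293. 264.] 9447 [0.5746 0.0506 0.0131] [array([538.4,  66.1]), array([317.7, 337.5]), np.float64(15.0)] [[341.0, 188.0], [429.0, -138.0], [735.0, -56.0], [648.0, 270.0]]
scene foot [333. 268.] 48 [0.5806 0.1492 0.0337] [array([580.7, 148.5]), array([ 6.8, 62.3]), np.float64(9.6)] [[572.0, 179.0], [582.0, 117.0], [589.0, 118.0], [579.0, 180.0]]
scene foot [324. 290.] 149 [0.6455 0.1471 0.0348] [array([645.1, 147.1]), array([31.1, 31.1]), np.float64(58.3)] [[624.0, 142.0], [650.0, 126.0], [667.0, 152.0], [640.0, 168.0]]
scene cap [331. 260.] 58 [0.581
[... 1397 characters left out ...]
e foot [393. 326.] 41 [0.3879 0.1148 0.0342] [array([387.8, 112.7]), array([30.8, 11.1]), np.float64(26.2)] [[372.0, 111.0], [376.0, 101.0], [404.0, 115.0], [399.0, 124.0]]
side foot [370. 347.] 43 [0.4007 0.1791 0.0338] [array([401.5, 179.5]), array([37.3,  3.2]), np.float64(17.6)] [[383.0, 175.0], [384.0, 172.0], [420.0, 184.0], [419.0, 187.0]]
side cap [320. 304.] 128 [0.514  0.166  0.0619] [array([516.7, 166.9]), array([111.9,  19.7]), np.float64(21.9)] [[461.0, 155.0], [468.0, 137.0], [572.0, 179.0], [565.0, 197.0]]
side cap [395. 311.] 213 [0.3922 0.1047 0.0628] [array([392.6, 103.7]), array([32.2, 31.8]), np.float64(33.8)] [[370.0, 108.0], [388.0, 82.0], [415.0, 99.0], [397.0, 126.0]]
```

View pics/c1.png

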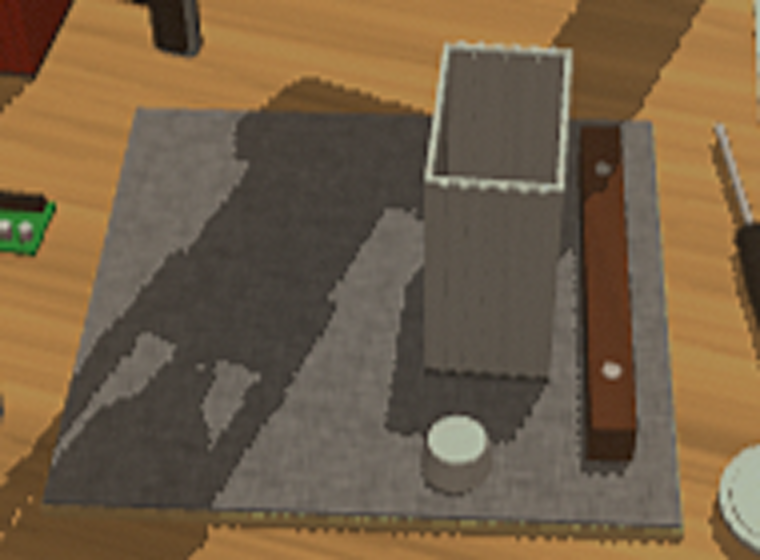

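The crop shows the grey, open-topped metal case, with the foot in front of it and the bar to its right, so this is the one meant. Both views agree: mouth centre (0.5285, 0.134, 0.162), case yaw 11.8°, board yaw 15°, gap to the bar about 17 mm. The rim size and heights match those given.

My plan is to put the partly spread fingers into the mouth with the jaws along the case's x, which leaves little slack. I'll then rotate the tool about the near edge.

```bash
python3 -m creep '{"delta_pos":[[0,-0.5,-1.4],[0,-1,-2.8],[0,-1.5,-4.2],[0,-2,-5.6],[0,-2.5,-7],[0,-3,-8.4],[0,-3.5,-9.8],[0,-4,-11.2],[0,-4.3,-12.6],[0,-4.6,-13.4]],"dr":[[0.14,0,0],[0.28,0,0],[0.42,0,0],[0.56,0,0],[0.7,0,0],[0.84,0,0],[0.98,0,0],[1.12,0,0],[1.26,0,0],[1.366,0,0]]}' -0.35 20
python3 - <<'E'
from h import *
import pickle
print(manip.get_state()['qpos'])
d=pickle.load(open('o.pkl','rb'))['scene'];W=cloud(d)
p=d['pixels'].astype(int); red=(p[...,2]>90)&(p[...,1]<50)&(W[...,2]>.02)&(W[...,2]<.2)
for c in((207,163),(480,232)):
    m=np.zeros((480,640),bool);m[c[1]-60:c[1]+60,c[0]-40:c[0]+40]=1
    q=W[red&m];print(q.min(0),q.max(0))
E
```

```text
clock: 1.1
position: [0.5284, 0.1349, 0.2023]
ee_rot: [-0.071, -0.703, -0.071, 0.704]
contact_force: [-0.3, -0.3, 0.1]
width: 0.0277
[1.22177829e-01 2.32068033e-01 1.56733683e+00 3.59614027e-04
 1.34307482e+00 1.49228087e+00]
[ 0.29735397 -0.3036298   0.02104337] [ 0.422577   -0.22450737  0.15375359]
[0.35784168 0.39536103 0.02391106] [0.48179364 0.48051812 0.15414292]
```

```bash
python3 -m creep '{"delta_pos":[[-1,1.5,0],[-1,3,0],[-1,4.5,0],[-1,6,0],[-1,7.5,0],[-1,9,0],[-1,10,0],[-1,11,0],[-1,12,0],[-1,13,0]],"dr":[[0,0,-0.13],[0,0,-0.26],[0,0,-0.39],[0,0,-0.52],[0,0,-0.65],[0,0,-0.78],[0,0,-0.91],[0,0,-1.04],[0,0,-1.17],[0,0,-1.3]]}' -0.49
python3 - <<'E'
from h import *
from scipy.spatial.transform import Rotation as R
s=manip.get_state();print(np.round(s['qpos'],3)); q=s['ee_rot'];print(R.from_quat([*q[1:],q[0]]).as_matrix().round(3))
d=cam('scene');cv2.imwrite('pics/s2.png',d['pixels'][50:370,130:530])
E
```

```text
clock: 2.1
position: [0.5559, 0.0052, 0.2123]
ee_rot: [0.37, -0.516, -0.484, 0.602]
contact_force: [0.1, -0.2, 0.8]
width: 0.0215
[-0.62   0.726  1.459  0.812  2.011  0.661]
[[-0.194  0.054 -0.979]
 [ 0.945 -0.258 -0.202]
 [-0.263 -0.965 -0.001]]
```

View pics/s2.png

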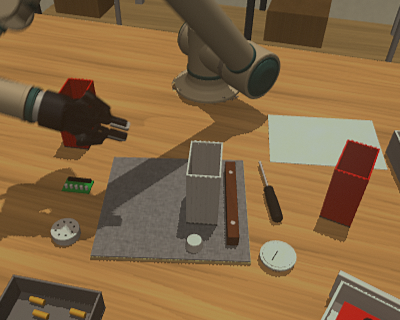

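It reaches the 75° tilt with joint margin, and the picture shows the gripper clear of everything. I'll return above the mouth.

```bash
python3 -m creep '{"delta_pos":[[1.3,-0.25,0],[2.6,-0.5,0],[3.9,-0.75,0],[5.2,-1,0],[6.5,-1.25,0],[7.8,-1.5,0],[9.1,-1.75,0],[10.4,-2,0],[11.7,-2.25,0.1],[13,-2.5,0.1]],"dr":[[0,0,0.13],[0,0,0.26],[0,0,0.39],[0,0,0.52],[0,0,0.65],[0,0,0.78],[0,0,0.91],[0,0,1.04],[0,0,1.17],[0,0,1.3]]}'
python3 - <<'E'
from h import *
from scipy.spatial.transform import Rotation as R
s=manip.get_state();q=s['ee_rot'];M=R.from_quat([*q[1:],q[0]]).as_matrix();print(M.round(3),s['position'])
print(M.T@(np.array([.5285,.134,.140])-s['position'])*100)
d=cam('wrist');cv2.imwrite('pics/w3.png',d['pixels'])
W=cloud(d);m=(abs(W[...,2]-.162)<.003)&(abs(W[...,0]-.53)<.09)&(abs(W[...,1]-.134)<.07)
P=W[m];r=cv2.minAreaRect((P[:,:2]*1000).astype(np.float32));print(len(P),r)
E
```

```text
clock: 3.15
position: [0.5278, 0.1362, 0.204]
ee_rot: [0.074, 0.706, 0.07, -0.701]
contact_force: [-0.5, 0.7, -0.3]
width: 0.0217
[[ 0.007  0.203 -0.979]
 [-0.005 -0.979 -0.203]
 [-1.     0.006 -0.005]] [0.52775002 0.13618067 0.20403961]
[6.40525991e+00 1.91078738e-01 5.63421488e-03]
2725 ((527.368408203125, 134.86898803710938), (115.17899322509766, 70.23458099365234), 12.002009391784668)
```

View pics/w3.png

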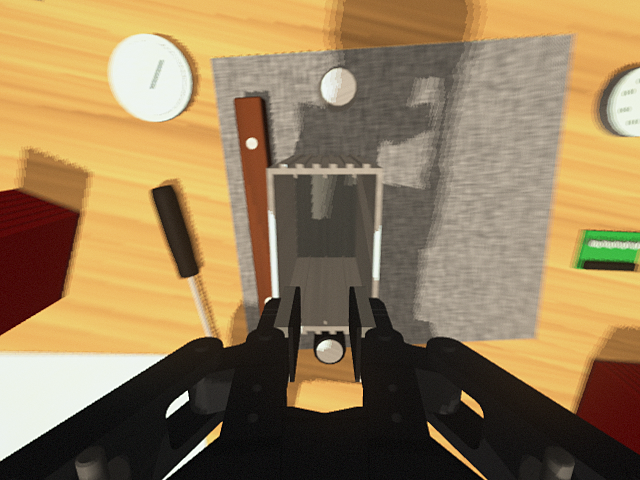

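The wrist view shows the fingers over the mouth (rim columns 268–382) and symmetric about it. I'll descend slowly and watch the force.

```bash
python3 -m creep '{"delta_pos":[[1,0.05,0],[2,0.1,0],[3,0.15,0],[3.6,0.15,0],[4.2,0.15,0],[4.8,0.15,0],[5.2,0.15,0],[5.6,0.15,0],[6,0.15,0],[6,0.15,0]],"dr":[[0,0,0],[0,0,0],[0,0,0],[0,0,0],[0,0,0],[0,0,0],[0,0,0],[0,0,0],[0,0,0],[0,0,0]]}'
python3 - <<'E'
from h import *
d=cam('scene');cv2.imwrite('pics/s4.png',cv2.resize(d['pixels'][140:310,220:400],None,fx=4,fy=3.5,interpolation=cv2.INTER_CUBIC))
E
```

```text
clock: 4.2
position: [0.5276, 0.1342, 0.1415]
ee_rot: [-0.072, -0.703, -0.072, 0.704]
contact_force: [0.2, -0.3, -0.4]
width: 0.0219
```

View pics/s4.png

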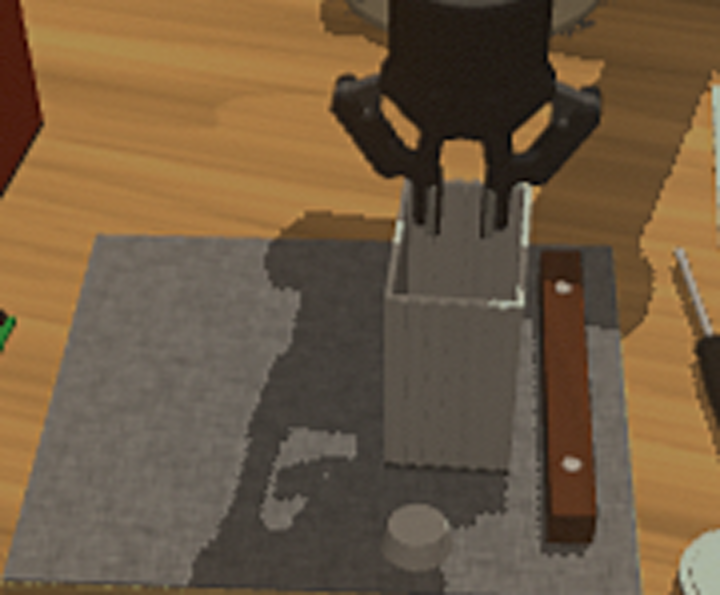

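Fingers are inside and clear of both walls. I'll spread them a little, still short of both walls, and tip by 24°.

```bash
python3 -m creep '{"delta_pos":[[0,0,0],[0,0,0],[-0.16,0.68,0],[-0.3,1.38,0],[-0.39,2.08,0],[-0.44,2.78,0],[-0.46,3.48,0],[-0.45,4.19,0],[-0.39,4.89,0],[-0.39,4.89,0]],"dr":[[0,0,0],[0,0,0],[0,0,-0.0524],[0,0,-0.1047],[0,0,-0.157],[0,0,-0.2094],[0,0,-0.2618],[0,0,-0.3142],[0,0,-0.3665],[0,0,-0.3665]]}' -0.3
python3 - <<'E'
from h import *
d=cam('scene');cv2.imwrite('pics/s5.png',cv2.resize(d['pixels'][140:310,200:400],None,fx=4,fy=3.5,interpolation=cv2.INTER_CUBIC))
print(np.round(manip.get_state()['qpos'],2))
E
```

```text
clock: 5.25
position: [0.5386, 0.0841, 0.1452]
ee_rot: [0.058, -0.679, -0.198, 0.705]
contact_force: [-0.2, -0.2, -0.5]
width: 0.03
[-0.21  0.33  1.65  0.34  1.34  1.05]
```

View pics/s5.png

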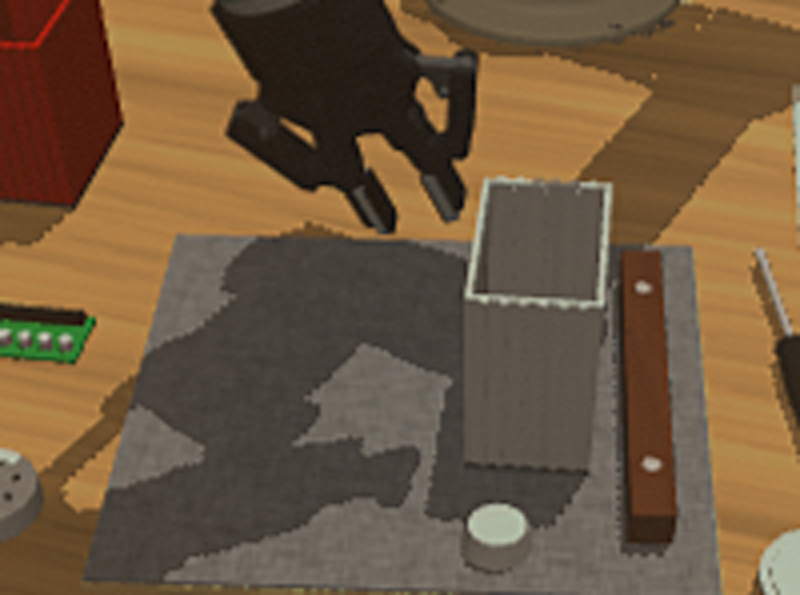

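The case did not move, although the fingers went where commanded. I need to check whether the rim position and the tool agree in one frame.

```bash
python3 - <<'E'
from h import *
import pickle
for n in('scene','side'):
    d=cam(n)
    def pj(p): return cv2.projectPoints(np.array([p],float),np.array(d['rvec'],float),np.array(d['tvec'],float),d['K'],None)[0].ravel().round(1)
    print(n,'tcp now',pj(manip.get_state()['position']),'tcp s4',pj((.5276,.1342,.1415)),'rim c',pj((.528,.1342,.162)))
    W=cloud(d);z=W[...,2]
    dark=(d['pixels'].max(2)<70)&(d['depth']>0)&(W[...,0]>.4)&(W[...,0]<.65)&(W[...,1]>-.05)&(W[...,1]<.2)&(z>.1)&(z<.2)
    P=W[dark];print(len(P),P[P[:,2].argsort()[:40]].mean(0).round(4))
    m=(abs(z-.162)<.004)&(abs(W[...,0]-.53)<.09)&(abs(W[...,1]-.134)<.07)&(d['pixels'].min(2)>100)
    print(cv2.minAreaRect((W[m][:,:2]*1000).astype(np.float32)))
    cv2.imwrite(f'pics/{n}6.png',cv2.resize(d['pixels'][150:350,220:440],None,fx=3,fy=3))
E
```

```text
scene tcp now [311.7 212.6] tcp s4 [334.6 215.5] rim c [334.9 208.4]
130 [0.5435 0.0608 0.168 ]
((526.85791015625, 133.39205932617188), (119.43130493164062, 70.06875610351562), 11.8689546585083)
side tcp now [332.6 241.2] tcp s4 [323.2 260.1] rim c [323.  251.5]
113 [0.5371 0.0587 0.1789]
((527.2738037109375, 134.2279052734375), (115.10034942626953, 73.96296691894531), 11.880488395690918)
```

View pics/side6.png

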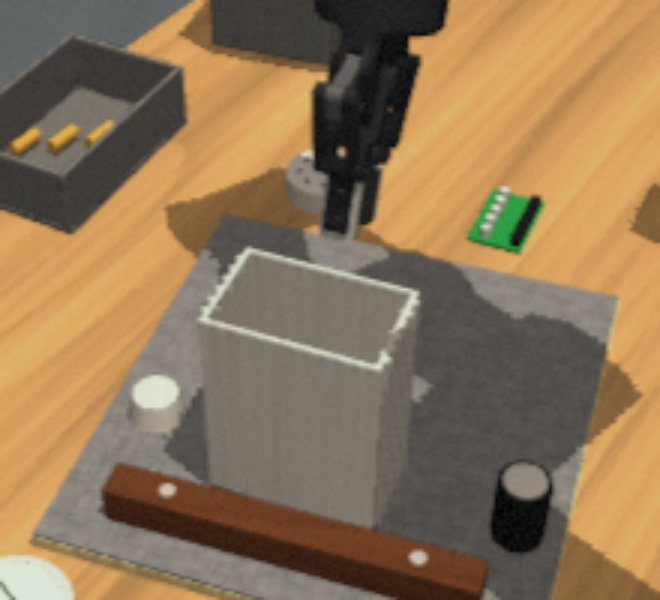

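The fingertips stand about 20 mm higher than the TCP suggests, so they hovered at the rim and never entered. I'll measure the tips in the tool frame.

```bash
python3 - <<'E'
from h import *
from scipy.spatial.transform import Rotation as R
s=manip.get_state();q=s['ee_rot'];M=R.from_quat([*q[1:],q[0]]).as_matrix()
print(s['position'],M.round(3).tolist())
for n in('scene','side'):
    d=cam(n);W=cloud(d);T=(W-s['position'])@M
    m=(d['depth']>0)&(T[...,0]>-.07)&(T[...,0]<.015)&(abs(T[...,1])<.05)&(abs(T[...,2])<.03)&(d['pixels'].max(2)<200)
    P=T[m]*1000
    print(n,len(P))
    for lo in range(-60,15,5):
        k=P[(P[:,0]>=lo)&(P[:,0]<lo+5)]
        if len(k):print(lo,len(k),k.min(0).round(),k.max(0).round())
E
```

```text
[0.53783299 0.08674921 0.14616062] [[-0.073, 0.19, -0.979], [0.35, -0.914, -0.203], [-0.934, -0.358, -0.0]]
scene 313
-60 42 [-60. -29. -12.] [-55.  28.   9.]
-55 36 [-55. -29. -13.] [-50.  29.   8.]
-50 37 [-50. -29. -12.] [-45.  28.  10.]
-45 33 [-45. -28. -13.] [-40.  29.  12.]
-40 31 [-40. -27. -12.] [-35.  27.  13.]
-35 14 [-35. -22. -11.] [-31.  21.   9.]
-15 21 [-13. -22. -28.] [-10. -18.  26.]
-10 12 [-10. -21. -25.] [ -6. -18.  21.]
-5 4 [ -3. -19. -15.] [ -0. -18.   9.]
0 4 [  2. -17. -14.] [  5. -16.   8.]
5 3 [  6. -15. -16.] [  9. -14.  10.]
10 4 [ 12. -13. -15.] [ 14. -12.  11.]
side 726
-60 55 [-60. -31. -10.] [-55.  22.  12.]
-55 46 [-55. -30. -10.] [-50.  20.  12.]
-50 48 [-50. -32. -10.] [-45.  22.  12.]
-45 49 [-45. -31. -10.] [-40.  19.  12.]
-40 41 [-40. -28.  -9.] [-35.  22.  12.]
-35 37 [-35. -25.  -9.] [-30.  17.  11.]
-15 18 [-12. -24. -25.] [-10. -18.  28.]
-10 67 [-10. -23. -29.] [ -5. -18.  30.]
-5 68 [ -5. -22. -29.] [ -0. -16.  29.]
0 70 [  0. -19. -30.] [  5. -15.  30.]
5 66 [  5. -17. -30.] [ 10. -12.  29.]
10 68 [ 10. -15. -30.] [ 15. -12.  28.]
```

The real tips end about 31 mm behind the TCP at this opening, with an outer width of 50 mm at the tip and 58 mm behind it. So I must go 30 mm deeper. I'll set the opening to 26 mm, go back above the mouth, then down until TCP z is 0.111.

```bash
python3 -m creep '{"delta_pos":[[-2.5,-1,0],[-5,-2,0],[-4.5,-3.5,0],[-4,-5,0],[-3.6,-6,0],[-3.3,-6.5,0],[-3.3,-6.5,0],[-3.3,-6.5,0]],"dr":[[0,0,0],[0,0,0.05],[0,0,0.15],[0,0,0.25],[0,0,0.32],[0,0,0.366],[0,0,0.366],[0,0,0.366]]}' -0.39
python3 - <<'E'
from h import *
from scipy.spatial.transform import Rotation as R
s=manip.get_state();q=s['ee_rot'];M=R.from_quat([*q[1:],q[0]]).as_matrix()
print(s['position'],M.round(3).tolist(), M.T@(np.array([.5278,.1342,.111])-s['position'])*100)
E
```

```text
clock: 6.3
position: [0.5276, 0.135, 0.2003]
ee_rot: [0.073, 0.703, 0.073, -0.703]
contact_force: [0.0, -0.8, 0.0]
width: 0.0259
[0.52758002 0.13501595 0.20028687] [[0.0, 0.206, -0.979], [0.001, -0.979, -0.206], [-1.0, -0.001, -0.0]] [ 8.92862794e+00  9.04883401e-02 -6.65343209e-04]
```

```bash
python3 -m creep '{"delta_pos":[[1.5,0.1,0],[3,0.1,0],[4.5,0.1,0],[5.5,0.1,0],[6.2,0.1,0],[7,0.1,0],[7.8,0.1,0],[8.4,0.1,0],[8.9,0.1,0],[8.9,0.1,0]],"dr":[[0,0,0],[0,0,0],[0,0,0],[0,0,0],[0,0,0],[0,0,0],[0,0,0],[0,0,0],[0,0,0],[0,0,0]]}'
cat > st.py <<'E'
from h import *
from scipy.spatial.transform import Rotation as R
def case(n='side'):
    # silver/grey case points above the felt within the lane -> normal of big faces
    s=manip.get_state();q=s['ee_rot'];M=R.from_quat([*q[1:],q[0]]).as_matrix()
    d=cam(n);W=cloud(d)
    return s,M,d,W
E
python3 - <<'E'
from st import *
s,M,d,W=case('scene')
T=(W-s['position'])@M; z=W[...,2]
m=(abs(z-.162)<.004)&(abs(W[...,0]-.53)<.09)&(abs(W[...,1]-.134)<.07)&(d['pixels'].min(2)>100)
print(cv2.minAreaRect((W[m][:,:2]*1000).astype(np.float32)))
cv2.imwrite('pics/s7.png',cv2.resize(d['pixels'][130:300,220:400],None,fx=4,fy=3.5,interpolation=cv2.INTER_CUBIC))
E
```

```text
clock: 7.3
position: [0.5277, 0.1332, 0.1103]
ee_rot: [-0.072, -0.703, -0.072, 0.704]
contact_force: [0.8, -0.2, 0.3]
width: 0.026
((527.9879150390625, 134.0780029296875), (114.62615203857422, 67.49101257324219), 14.03010368347168)
```

View pics/s7.png

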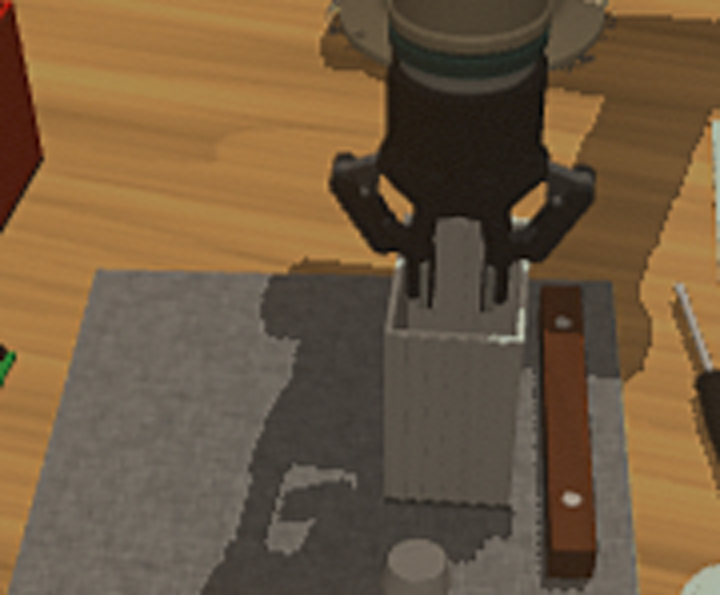

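Now the tips are well inside the mouth. I'll start the tip and measure the tilt from the case's narrow side face (a 70×150 rectangle in the scene depth).

```bash
python3 -m creep '{"delta_pos":[[-0.17,0.52,0],[-0.31,1.04,0],[-0.43,1.58,0],[-0.51,2.11,0],[-0.57,2.66,0],[-0.57,2.66,0]],"dr":[[0,0,-0.0524],[0,0,-0.1047],[0,0,-0.157],[0,0,-0.2094],[0,0,-0.2618],[0,0,-0.2618]]}'
cat > tilt.py <<'E'
from h import *
d=cam('scene');W=cloud(d)
e=np.array([.5356,.0997]);s=np.array([.2036,-.979]);t=np.array([.979,.2036])
S=(W[...,:2]-e)@s*1e3;Tt=(W[...,:2]-e)@t*1e3;H=W[...,2]*1e3-12
p=d['pixels'].astype(int)
m=(d['depth']>0)&(abs(Tt-53)<7)&(H>4)&(H<175)&(S>-110)&(S<170)&(p.max(2)<230)
nb,l,st,c=cv2.connectedComponentsWithStats(m.astype(np.uint8));m=l==1+st[1:,4].argmax()
P=np.stack([S[m],H[m]],1);r=cv2.minAreaRect(P.astype(np.float32));b=cv2.boxPoints(r)
u=b[1]-b[0];v=b[2]-b[1];L=u if u@u>v@v else v; L=L*np.sign(L[1]+1e-6)
print('tilt deg',np.degrees(np.arctan2(L[0],L[1])).round(1),'size',np.round(r[1]),'corners s,h',b.round().tolist(),'npts',len(P))
st=manip.get_state();print('tcp s,h',((st['position'][:2]-e)@s*1e3).round(1),(st['position'][2]*1e3-12).round(1))
E
python3 tilt.py
```

```text
clock: 7.95
position: [0.5346, 0.1053, 0.1167]
ee_rot: [0.021, -0.688, -0.162, 0.707]
contact_force: [0.1, 0.1, -0.1]
width: 0.0258
tilt deg 16.1 size [153.  71.] corners s,h [[-68.0, 20.0], [-0.0, 1.0], [42.0, 148.0], [-26.0, 167.0]] npts 1696
tcp s,h -6.8 104.8
```

Tilt is 16° and the near edge hasn't slipped. Next 15°, through the balance point.

```bash
python3 -m creep '{"delta_pos":[[-0.11,0.34,0],[-0.21,0.69,0],[-0.31,1.04,0],[-0.39,1.4,0],[-0.46,1.76,0],[-0.51,2.11,0],[-0.55,2.48,0],[-0.57,2.66,0],[-0.57,2.66,0]],"dr":[[0,0,-0.035],[0,0,-0.07],[0,0,-0.1047],[0,0,-0.14],[0,0,-0.175],[0,0,-0.2094],[0,0,-0.244],[0,0,-0.2618],[0,0,-0.2618]]}'
python3 tilt.py
```

```text
clock: 8.9
position: [0.5392, 0.0805, 0.115]
ee_rot: [0.112, -0.661, -0.252, 0.698]
contact_force: [-0.5, -0.1, -0.8]
width: 0.0259
tilt deg 32.5 size [153.  74.] corners s,h [[-61.0, 39.0], [1.0, -1.0], [83.0, 128.0], [21.0, 168.0]] npts 1729
tcp s,h 19.1 103.3
```

Past balance and held at 32.5°. Next 30°.

```bash
python3 -m creep '{"delta_pos":[[-0.17,0.52,0],[-0.31,1.04,0],[-0.43,1.58,0],[-0.51,2.11,0],[-0.57,2.66,0],[-0.6,3.2,0],[-0.6,3.74,0],[-0.57,4.29,0],[-0.52,4.83,0],[-0.44,5.37,0]],"dr":[[0,0,-0.0524],[0,0,-0.1047],[0,0,-0.157],[0,0,-0.2094],[0,0,-0.2618],[0,0,-0.3142],[0,0,-0.3665],[0,0,-0.4189],[0,0,-0.4712],[0,0,-0.5236]]}'
python3 tilt.py
```

```text
clock: 9.95
position: [0.5494, 0.033, 0.0921]
ee_rot: [0.289, -0.573, -0.415, 0.645]
contact_force: [-0.1, -1.3, -1.8]
width: 0.0261
tilt deg 61.4 size [155.  74.] corners s,h [[-39.0, 62.0], [-3.0, -2.0], [133.0, 72.0], [98.0, 137.0]] npts 1696
tcp s,h 69.5 77.3
```

Tracking well: case at 61°, tool at 60°. I'll rotate on to a tool tilt of 70° while narrowing the fingers slightly.

```bash
python3 -m creep '{"delta_pos":[[-0.14,0.43,0],[-0.27,0.87,0],[-0.37,1.31,0],[-0.46,1.75,0],[-0.46,1.75,0]],"dr":[[0,0,-0.0436],[0,0,-0.0873],[0,0,-0.131],[0,0,-0.1745],[0,0,-0.1745]]}' -0.55
python3 tilt.py; python3 -c "
from h import *;print(np.round(manip.get_state()['qpos'],2))"
```

```text
clock: 10.5
position: [0.5517, 0.0202, 0.0777]
ee_rot: [0.345, -0.534, -0.462, 0.618]
contact_force: [0.6, 0.3, -2.3]
width: 0.019
tilt deg 73.5 size [150.  76.] corners s,h [[-21.0, 72.0], [0.0, -0.0], [144.0, 42.0], [123.0, 115.0]] npts 1657
tcp s,h 80.7 66.4
[-0.6   0.83  1.55  0.73  1.79  0.51]
```

```bash
python3 -m creep '{"delta_pos":[[-0.1,0.2,0],[-0.2,0.5,0],[-0.3,0.9,0],[-0.45,1.3,0],[-0.6,1.7,0],[-0.7,2.1,0],[-0.8,2.5,0],[-0.9,2.8,0],[-1,3.1,0],[-1,3.1,0]],"dr":[[0,0,0],[0,0,0],[0,0,0],[0,0,0],[0,0,0],[0,0,0],[0,0,0],[0,0,0],[0,0,0],[0,0,0]]}' -0.79
python3 tilt.py
```

```text
clock: 11.55
position: [0.5557, 0.0006, 0.0533]
ee_rot: [0.345, -0.535, -0.463, 0.618]
contact_force: [0.2, 1.1, -1.2]
width: 0.0094
tilt deg 86.8 size [150.  78.] corners s,h [[-5.0, 76.0], [-0.0, -2.0], [149.0, 6.0], [145.0, 85.0]] npts 1590
tcp s,h 100.9 41.6
```

```bash
python3 -m creep '{"delta_pos":[[-0.03,0.12,0],[-0.06,0.24,0],[-0.09,0.36,0],[-0.12,0.48,0],[-0.15,0.6,0],[-0.18,0.72,0],[-0.2,0.84,0],[-0.2,0.96,0],[-0.2,1.05,0],[-0.2,1.05,0]],"dr":[[0,0,0],[0,0,0],[0,0,0],[0,0,0],[0,0,0],[0,0,0],[0,0,0],[0,0,0],[0,0,0],[0,0,0]]}'
python3 tilt.py; python3 - <<'E'
from h import *
d=cam('scene');cv2.imwrite('pics/s8.png',cv2.resize(d['pixels'][130:300,200:400],None,fx=4,fy=3.5,interpolation=cv2.INTER_CUBIC))
E
```

```text
clock: 12.6
position: [0.5568, -0.0046, 0.0444]
ee_rot: [0.344, -0.535, -0.463, 0.618]
contact_force: [0.1, 0.2, -2.4]
width: 0.0093
tilt deg 89.7 size [150.  72.] corners s,h [[-1.0, 75.0], [-0.0, 3.0], [150.0, 4.0], [150.0, 76.0]] npts 1549
tcp s,h 106.4 32.5
```

View pics/s8.png

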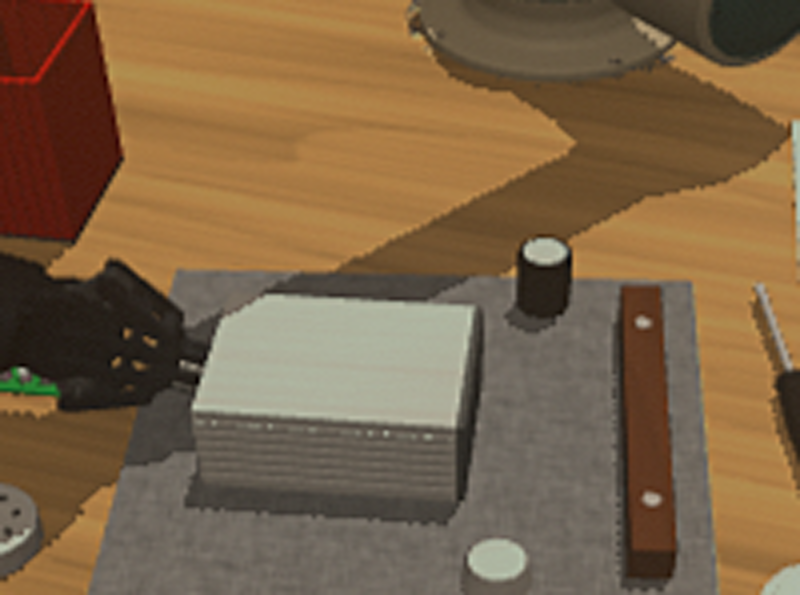

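The case looks flat (89.7°), but the force still shows some load on the fingers. I'll ease down 6 mm more.

```bash
python3 -m creep '{"delta_pos":[[0,0.1,0],[0,0.2,0],[0,0.3,0],[0,0.4,0],[0,0.5,0],[0,0.6,0],[0,0.6,0]],"dr":[[0,0,0],[0,0,0],[0,0,0],[0,0,0],[0,0,0],[0,0,0],[0,0,0]]}'
python3 tilt.py; python3 - <<'E'
from h import *
d=cam('side');W=cloud(d);m=(W[...,2]>.07)&(W[...,2]<.1)&(W[...,0]>.45)&(W[...,0]<.66)&(W[...,1]>-.07)&(W[...,1]<.15)&(d['depth']>0)&(d['pixels'].min(2)>100)
P=W[m];A=np.c_[P[:,:2],np.ones(len(P))];c=np.linalg.lstsq(A,P[:,2],rcond=None)[0]
print(len(P),'slope',c,P.mean(0),cv2.minAreaRect((P[:,:2]*1000).astype(np.float32)))
E
```

```text
clock: 13.4
position: [0.5572, -0.0065, 0.0388]
ee_rot: [0.344, -0.535, -0.463, 0.618]
contact_force: [0.5, 0.9, 0.3]
width: 0.009
tilt deg -89.9 size [ 71. 150.] corners s,h [[-0.0, 4.0], [150.0, 4.0], [150.0, 75.0], [-0.0, 75.0]] npts 1538
tcp s,h 108.3 26.8
2769 slope [0.01585763 0.00476967 0.07370139] [0.54595883 0.02941378 0.0824993 ] ((550.3477172851562, 18.24566650390625), (113.2724380493164, 165.8928680419922), 11.824068069458008)
```

The case lies flat (top at z 0.0825, slopes under 1°) and the fingers are unloaded. I'll withdraw along the felt and raise.

```bash
python3 -m creep '{"delta_pos":[[-0.8,0.29,0],[-1.6,0.58,0],[-2.6,0.95,0],[-3.8,1.37,0],[-4.8,-1.4,0],[-5.8,-4.2,0],[-7,-7.5,0],[-7.9,-9.9,0],[-7.9,-9.9,0],[-7.9,-9.9,0]],"dr":[[0,0,0],[0,0,0],[0,0,0],[0,0,0],[0,0,0],[0,0,0.1],[0,0,0.25],[0,0,0.4],[0,0,0.55],[0,0,0.7]]}'
python3 - <<'E'
from h import *
from scipy.spatial.transform import Rotation as R
s=manip.get_state();q=s['ee_rot'];r=R.from_quat([*q[1:],q[0]]);M=r.as_matrix();print(s['position'])
a=np.radians(15);y=np.array([np.cos(a),np.sin(a),0]);x=np.array([0,0,-1.]);T=np.c_[x,y,np.cross(x,y)]
print((r.inv()*R.from_matrix(T)).as_rotvec(), M.T@(np.array([.574,-.09,.16])-s['position'])*100)
E
python3 tilt.py
```

```text
clock: 14.5
position: [0.5668, -0.0483, 0.1613]
ee_rot: [0.109, -0.664, -0.248, 0.697]
contact_force: [-0.2, 0.2, -0.3]
width: 0.0091
[ 0.56682543 -0.04829442  0.16129709]
[-1.58941665 -0.420592    0.38982586] [-1.96425985  3.74806103  0.13728613]
tilt deg -89.8 size [ 71. 150.] corners s,h [[-0.0, 4.0], [150.0, 4.0], [150.0, 75.0], [-0.0, 75.0]] npts 1533
tcp s,h 146.5 153.5
```

```bash
python3 -m creep '{"delta_pos":[[-0.4,0.75,0],[-0.8,1.5,0],[-1.2,2.25,0],[-1.6,3,0.1],[-2,3.75,0.1],[-2,3.75,0.1],[-2,3.75,0.1],[-2,3.75,0.1],[-2,3.75,0.1],[-2,3.75,0.1]],"dr":[[-0.135,-0.036,0.033],[-0.27,-0.0715,0.066],[-0.405,-0.107,0.099],[-0.54,-0.143,0.132],[-0.675,-0.179,0.166],[-0.81,-0.214,0.199],[-0.945,-0.25,0.232],[-1.08,-0.286,0.265],[-1.215,-0.322,0.298],[-1.35,-0.357,0.331]]}' 0.75
python3 - <<'E'
from h import *
from scipy.spatial.transform import Rotation as R
s=manip.get_state();q=s['ee_rot'];r=R.from_quat([*q[1:],q[0]]);M=r.as_matrix();print(s['position'],s['qpos'].round(2) if hasattr(s['qpos'],'round') else s['qpos'])
a=np.radians(15);y=np.array([np.cos(a),np.sin(a),0]);x=np.array([0,0,-1.]);T=np.c_[x,y,np.cross(x,y)]
print((r.inv()*R.from_matrix(T)).as_rotvec(), M.T@(np.array([.574,-.095,.10])-s['position'])*100)
E
```

```text
clock: 15.55
position: [0.5731, -0.0884, 0.1568]
ee_rot: [0.472, 0.49, 0.541, -0.495]
contact_force: [-0.8, 0.2, -0.0]
width: 0.0748
[ 0.57312202 -0.08841183  0.1567999 ] [-0.3   0.36  1.5   0.04  1.37 -0.34]
[-0.23275093 -0.0729281   0.06458267] [5.60545046 0.47791717 1.02691516]
```

```bash
python3 -m creep '{"delta_pos":[[1.5,0.1,0.3],[3,0.3,0.6],[4.5,0.5,1],[5.6,0.5,1],[5.6,0.5,1]],"dr":[[-0.1,-0.03,0.03],[-0.2,-0.06,0.055],[-0.233,-0.073,0.065],[-0.233,-0.073,0.065],[-0.233,-0.073,0.065]]}'
python3 - <<'E'
from h import *
from scipy.spatial.transform import Rotation as R
s=manip.get_state();q=s['ee_rot'];M=R.from_quat([*q[1:],q[0]]).as_matrix();print(M.round(3))
for n in('scene','side'):
    d=cam(n);W=cloud(d);T=(W-s['position'])@M
    m=(d['depth']>0)&(W[...,2]>.025)&(T[...,0]>-.07)&(T[...,0]<.05)&(abs(T[...,1])<.065)&(abs(T[...,2])<.018)&(d['pixels'].max(2)<110)
    P=T[m]*1000
    for lo in range(-70,45,6):
        k=P[(P[:,0]>=lo)&(P[:,0]<lo+6)]
        if len(k):print(n,lo,len(k),k.min(0).round(),k.max(0).round())
E
```

```text
clock: 16.05
position: [0.5727, -0.0942, 0.0987]
ee_rot: [0.558, 0.432, 0.561, -0.433]
contact_force: [0.3, -0.2, 0.2]
width: 0.0743
[[-0.004  0.967  0.253]
 [ 0.001  0.253 -0.967]
 [-1.    -0.003 -0.002]]
scene -70 32 [-69. -40. -10.] [-64.  52.   8.]
scene -64 39 [-64. -43. -10.] [-58.  51.   7.]
scene -58 33 [-57. -41. -10.] [-52.  52.  12.]
scene -52 30 [-52. -41. -10.] [-46.  51.  10.]
scene -46 26 [-46. -45. -10.] [-40.  45.  11.]
scene -40 2 [-40.  42.  -3.] [-40.  42.  -1.]
side -70 31 [-70. -51. -12.] [-64.  50.   4.]
side -64 38 [-64. -50. -12.] [-58.  50.   5.]
side -58 37 [-58. -50. -12.] [-52.  50.   8.]
side -52 25 [-52. -49. -12.] [-47.  50.  -0.]
side -46 10 [-46. -42. -11.] [-43.  48.  -3.]
```

Tips are 42 mm behind the TCP at this opening. I'll lower until they are at z ≈ 0.046 and approach the mouth rim.

```bash
python3 -m creep '{"delta_pos":[[2.5,0,0],[5,0,0],[7.5,0,0],[9.5,0,0],[9.5,0,-0.5],[9.5,0,-1.5],[9.5,0,-2.5],[9.5,0,-3],[9.5,0,-3]],"dr":[[0,0,0],[0,0,0],[0,0,0],[0,0,0],[0,0,0],[0,0,0],[0,0,0],[0,0,0],[0,0,0]]}' && python3 -m creep '{"delta_pos":[[0,0,-0.7],[0,0,-1.4],[0,0,-2.1],[0,0,-2.8],[0,0,-3.5],[0,0,-4.2],[0,0,-4.9],[0,0,-5.5],[0,0,-6],[0,0,-6]],"dr":[[0,0,0],[0,0,0],[0,0,0],[0,0,0],[0,0,0],[0,0,0],[0,0,0],[0,0,0],[0,0,0],[0,0,0]]}'
cat > top.py <<'E'
from h import *
a=np.radians(15);bx=np.array([-np.sin(a),np.cos(a)]);by=np.array([-np.cos(a),-np.sin(a)])
for n in('scene','side'):
    d=cam(n);W=cloud(d);z=W[...,2];p=d['pixels']
    X=(W[...,:2]-[.507,.182])@bx;Y=(W[...,:2]-[.507,.182])@by
    m=(abs(z-.0825)<.004)&(d['depth']>0)&(X>-.26)&(X<.02)&(abs(Y)<.09)&(p.min(2)>100)
    P=np.c_[X[m],Y[m]]*1e3;r=cv2.minAreaRect(P.astype(np.float32))
    b=(abs(z-.042)<.003)&(d['depth']>0)&(X>-.01)&(X<.04)&(abs(Y)<.1)&(p[...,2].astype(int)-p[...,0]>15)
    print(n,len(P),'rect',np.round(r[0],1),np.round(r[1],1),round(r[2],2),'corners',cv2.boxPoints(r).round(1).tolist(),'bar front x pct',np.percentile(X[b]*1e3,[2,98]).round(1))
print(manip.get_state()['position'],manip.get_state()['contact_force'])
E
python3 top.py
```

```text
clock: 17.05
position: [0.5669, -0.0642, 0.0069]
ee_rot: [0.561, 0.432, 0.559, -0.431]
contact_force: [-0.1, 0.4, -0.1]
width: 0.0747
clock: 18.05
position: [0.5516, -0.0068, 0.0062]
ee_rot: [0.561, 0.432, 0.559, -0.431]
contact_force: [0.6, -2.0, 1.8]
width: 0.075
scene 879 rect [-109.8   -1.3] [105.2 140.8] 89.65 corners [[-180.60000610351562, -53.5], [-39.70000076293945, -54.29999923706055], [-39.099998474121094, 50.79999923706055], [-179.89999389648438, 51.70000076293945]] bar front x pct [-0.2 24.2]
side 2983 rect [-109.2    2.6] [110.8 150.6] 89.91 corners [[-184.60000610351562, -52.70000076293945], [-34.0, -53.0], [-33.900001525878906, 57.79999923706055], [-184.39999389648438, 58.099998474121094]] bar front x pct [ 1.4 26.1]
[ 0.55132145 -0.00686844  0.0057907 ] [ 1.58082536 -1.44073637  1.54693691]
```

Squared to 0.3° with about 34 mm to go. I'll push 30 mm, then creep in.

```bash
python3 -m creep '{"delta_pos":[[0,0,-0.6],[0,0,-1.2],[0,0,-1.8],[0,0,-2.3],[0,0,-2.7],[0,0,-3],[0,0,-3],[0,0,-3]],"dr":[[0,0,0],[0,0,0],[0,0,0],[0,0,0],[0,0,0],[0,0,0],[0,0,0],[0,0,0]]}' ; python3 top.py; python3 -m creep '{"delta_pos":[[0,0,-0.1],[0,0,-0.2],[0,0,-0.3],[0,0,-0.3]],"dr":[[0,0,0],[0,0,0],[0,0,0],[0,0,0]]}'
```

```text
clock: 18.95
position: [0.5435, 0.0219, 0.0056]
ee_rot: [0.56, 0.432, 0.56, -0.432]
contact_force: [1.4, -3.6, 3.3]
width: 0.0744
scene 995 rect [-71.8   1.1] [109.8 125.7] 89.41 corners [[-135.1999969482422, -53.20000076293945], [-9.5, -54.5], [-8.399999618530273, 55.400001525878906], [-134.10000610351562, 56.70000076293945]] bar front x pct [-0.1 24.1]
side 3220 rect [-79.6   2.7] [110.7 150.5] 89.73 corners [[-155.10000610351562, -52.400001525878906], [-4.5, -53.099998474121094], [-4.0, 57.70000076293945], [-154.60000610351562, 58.400001525878906]] bar front x pct [ 1.5 26.1]
[0.54354187 0.02187678 0.00559855] [ 1.24706458 -3.8132313   3.38805743]
clock: 19.45
position: [0.543, 0.0243, 0.0056]
ee_rot: [0.561, 0.432, 0.559, -0.432]
contact_force: [1.5, -3.8, 3.1]
width: 0.0745
```

Still sliding at about 4 N. I'll creep on in 1 mm rows until the force rises.

```bash
python3 -m creep '{"delta_pos":[[0,0,-0.1],[0,0,-0.2],[0,0,-0.2]],"dr":[[0,0,0],[0,0,0],[0,0,0]]}' | grep -E "pos|force"; python3 -m creep '{"delta_pos":[[0,0,-0.1],[0,0,-0.1]],"dr":[[0,0,0],[0,0,0]]}'| grep -E "pos|force"; python3 top.py
```

```text
position: [0.5432, 0.0257, 0.0057]
contact_force: [1.5, -6.8, 1.3]
position: [0.5435, 0.0258, 0.0057]
contact_force: [2.7, -8.8, 0.8]
scene 1000 rect [-67.3 -17.2] [ 75.8 125. ] 88.94 corners [[-130.5, -54.0], [-5.400000095367432, -56.29999923706055], [-4.0, 19.5], [-129.10000610351562, 21.799999237060547]] bar front x pct [ 0.9 24.2]
side 3244 rect [-76.    1.8] [110.9 150.8] 89.97 corners [[-151.39999389648438, -53.599998474121094], [-0.6000000238418579, -53.70000076293945], [-0.6000000238418579, 57.20000076293945], [-151.3000030517578, 57.29999923706055]] bar front x pct [ 1.8 26.1]
[0.54345673 0.02579531 0.00572997] [ 3.71015842 -9.12266395  1.65753099]
```

The force rose to 9 N and motion stopped, so the case is against the bar (gap ≤2 mm in the image, skew 0.0–1.1° by view). I'll back off and raise.

```bash
python3 -m creep '{"delta_pos":[[0,0,0.3],[0,0,1],[0,0,2],[0,0,3],[0,0,4],[-2.5,0,4],[-6,0,4],[-10,0,4],[-14,0,4],[-14,0,4]],"dr":[[0,0,0],[0,0,0],[0,0,0],[0,0,0],[0,0,0],[0,0,0],[0,0,0],[0,0,0],[0,0,0],[0,0,0]]}'; python3 top.py; python3 - <<'E'
from h import *
d=cam('side');cv2.imwrite('pics/side9.png',cv2.resize(d['pixels'][180:400,180:450],None,fx=2.9,fy=2.7))
E
```

```text
clock: 21.05
position: [0.5565, -0.0122, 0.1516]
ee_rot: [0.564, 0.434, 0.556, -0.43]
contact_force: [-0.4, -0.9, -0.3]
width: 0.0745
scene 2127 rect [-77.8   2.3] [145.4 113.1] 0.11 corners [[-150.60000610351562, 58.79999923706055], [-150.39999389648438, -54.400001525878906], [-4.900000095367432, -54.099998474121094], [-5.099999904632568, 59.0]] bar front x pct [ 1.  24.1]
side 3291 rect [-75.7   2.3] [110.5 150.6] 89.84 corners [[-151.10000610351562, -52.79999923706055], [-0.5, -53.20000076293945], [-0.20000000298023224, 57.29999923706055], [-150.8000030517578, 57.70000076293945]] bar front x pct [ 1.4 26. ]
[ 0.55267453 -0.01155713  0.14654853] [-0.59334691  0.01406892 -0.97693487]
```

View pics/side9.png

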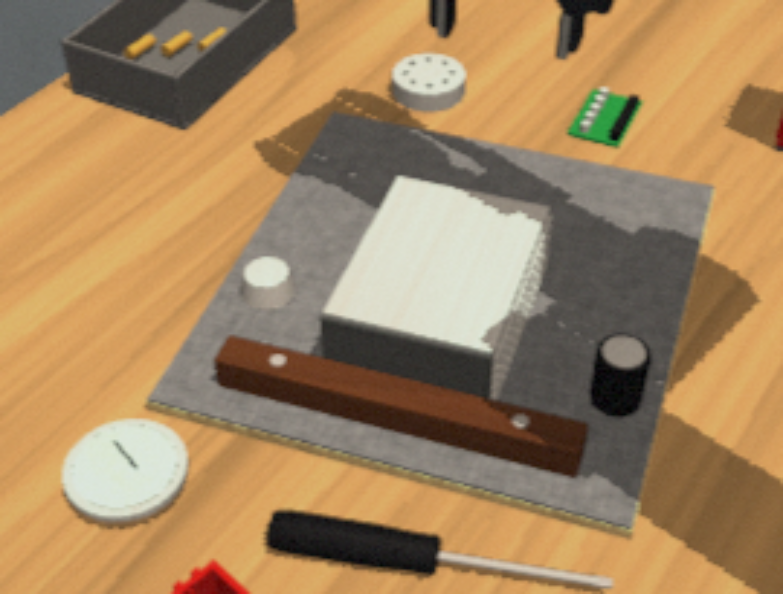

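The picture shows the case flat on the felt with its closed end along the bar (325–495, 320–395). The capacitor, foot, meter, driver and circuit board are in place, and the gripper is clear. I'll hand in.

```bash
python3 -c "
from rig import manip
print(manip.sign_off())"
```

```text
the job is handed in; nothing more can be done
None
```

The case is tipped onto its broad side, pushed back against the stop bar and left there; I handed the job in at about 21 s on the robot's clock. No verdict was reported.

**Tip:** I put the partly spread fingers in the mouth and turned the tool about the near edge. The case was supported all the way down, with tilt readings of 16°, 32°, 61°, 73°, 87° and 90°. I then pushed it squarely to the bar from the mouth end, and the force rose to about 9 N when it touched.

**Last checks:**
- **Flat:** after the tip, the top sat at z 0.0825 m (0.082 expected) with slopes below 1°; it still looked flat after the push.
- **Square to the bar:** within about 0.2° in both views.
- **Centred:** middle about 2 mm from the bar's middle.
- **Clear:** the gripper touched nothing, and the other objects in the last picture look unmoved. I judged that by eye, not by measurement.

**Disagreements:**
- **Fingertips and TCP:** the visible fingertips stood 31–42 mm behind the reported TCP, depending on the opening. My first entry only hovered at the rim and moved nothing, so I measured the tips and went deeper.
- **Gap to the bar:** the two cameras disagree by about 4 mm. The side view puts the closed end about 2 mm from the bar, and the scene view about 6 mm. In the scene view the case's top also comes out about 5 mm short, so I trusted the side view and the contact force.

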